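Reset the grill's gas safety box and hold its key turned

TASK

Get the grill's gas going at its safety box on the counter: twist the spring-return bar knob clockwise to its stop and let it spring back, then take the key with the square black head out of the wooden key block, work it past the sticky pins until it is fully home in the lock on the same box, and only then turn it a quarter turn clockwise to its stop. Finish while still gripping the key and holding it turned against its spring. Do not disturb the round-headed key or the other things on the counter.

Things in the scene. Friction and masses are not known exactly. Their poses are not given: they have to be found in the camera images.
- gas_box: Grey metal gas safety box, 130 (its x) x 270 (its y) x 50 mm high, fixed; position and yaw vary (within 0.3 rad of square). Origin: centre of its underside, z up. On its flat lid, 50 mm above the counter: a black bar knob at y = +65 mm and, at y = -65 mm, a brass lock barrel in a 52 mm wide aluminium collar.
- knob_grip (a point): On the turning axis of the knob, half-way up its bar, 38 mm above the box lid. Black bar knob: bar 42 mm long (this frame's x) x 14 mm thick (y), reaching 15 mm above and 21 mm below this point, on a round skirt of radius 22 mm whose top is 26 mm below this point. At rest the bar lies along the box's x.
- reset_knob (a joint): Knob angle: 0 at rest, growing clockwise seen from above, stop at 1.05 rad. A spring (about 0.03 N m at rest rising to 0.09 N m at the stop) brings it back to 0 when let go.
- lock_mouth (a point): Centre of the keyway's mouth in the barrel's flat top face (26 x 20 mm), 40 mm above the box lid; turns with the barrel. Keyway: straight vertical slot, 16.2 mm along this frame's x (the box's x at rest) by 6.4 mm along y, 34 mm deep. Sticky pins reach 4 mm in from both short sides and yield to some 10 to 25 N of straight push, far less if the key is rocked a few degrees or 1 mm.
- lock (a joint): Barrel angle: 0 at rest, growing clockwise seen from above, stop at 1.571 rad (a quarter turn). A spring (0.025 N m at rest, 0.09 at the stop) turns it back when let go. The key has about 6 degrees of play in the slot: turn the key 0.1 to 0.2 rad beyond a quarter turn to hold the barrel at its stop. Inside, two sticky pins resist the key 10 and 20 mm below the mouth.
- key_bow (a point): Centre of the head of the key to use: a square black plate 30 mm wide (this frame's x) x 9 mm thick (y) x 32 mm high (z up); grip it across the 9 mm. The key weighs 35 to 70 g and works either way round (half a turn about z). At the start it stands upright, blade down, in one of the two slots of the key block, its collar resting on the block.
- key_collar (a point): Centre of the underside of that key's collar (disc 24 mm wide, 4 mm thick), 32 mm below key_bow, same axes; it meets the lock's face (lock_mouth) when the key is fully home. Below it: steel blade 14 mm wide (x) x 5 mm thick (y) x 30 mm long, its last 9 mm tapering to a 4.4 x 2 mm tip. Between collar and head: a round neck 10 mm thick, 12 mm long.
- key_block: Wooden key block, 50 (its x) x 130 (its y) x 40 mm high, fixed; position and yaw vary. Origin: centre of its underside. Two slots in its top, 35 mm to either side of the centre along its y, 17 mm (along y) x 8 mm (x), 34 mm deep: one holds the key to use, the other the round-headed key, and which is which varies. Both blades lie along the block's y.
- other_key_bow (a point): Centre of the head of the round-headed key (black disc 32 mm across, 9 mm thick, otherwise like the key to use). Leave it in its slot.
- salt_shaker: Steel salt shaker, 40 mm wide, 76 mm high, standing between the key block and the gas box; origin at its foot. Leave it alone.
- sauce_bottle: White sauce bottle, 56 mm wide, 150 mm high, origin at its foot. Leave it alone.
- spice_jar: Glass jar, 64 mm wide, 90 mm high, origin at its foot. Leave it alone.
- tumbler: Steel cup, 66 mm wide, 100 mm high, origin at its foot. Leave it alone.
- small_bowl: White bowl, 116 mm wide, 45 mm high, origin at its foot. Leave it alone.
- spatula: Spatula with a wooden handle lying flat to the left of the gas box. Leave it alone.
Mind the look-alikes: they are no part of the job. What is shaped like the part that bears key_bow but purple is not meant.

How it is judged (in metres and radians):
On the way, in this order (a step that is already met when the one before it is completed fails the run):
1. the reset knob is twisted clockwise to its stop (value of joint reset_knob above 0.95 rad), for 0.1 s.
2. the knob has been let go and has sprung back (value of joint reset_knob below 0.12 rad and contact force between the fingers and gas_box below 0.3 N), for 0.2 s.
3. the square-headed key is fully home in the lock, the lock not yet turned (z of key_collar in the frame of lock_mouth below 0.0035 m and horizontal distance between key_collar and lock_mouth below 0.004 m and angle between key_collar's own z axis and vertical below 0.12 rad and value of joint lock below 0.4 rad), for 0.1 s.
At the end, for the whole second after the job is handed in: The barrel is turned at least 1.35 rad clockwise (stop at 1.571), by the square-headed key, which stands upright (within 0.12 rad) and fully home (collar within 4 mm of the lock's face, centred within 4 mm), still gripped by the fingers with over 2 N; the knob is back within 0.12 rad of rest (value of joint lock above 1.35 rad and value of joint reset_knob below 0.12 rad and z of key_collar in the frame of lock_mouth below 0.004 m and horizontal distance between key_collar and lock_mouth below 0.004 m and angle between key_collar's own z axis and vertical below 0.12 rad and angle between the x axis of key_collar and the x axis of lock_mouth, either way round below 0.25 rad and contact force between the fingers and safety_key above 2 N); the arm keeps its last pose, push and grip.
It fails at once if the lock was turned with the key not fully home (value of joint lock above 0.5 rad and z of key_collar in the frame of lock_mouth above 0.006 m).
It fails at once if the round-headed key was disturbed (distance of other_key_bow from where it was at the start of the episode above 0.015 m).
It fails at once if another thing on the counter was disturbed (distance of any of salt_shaker, sauce_bottle, spice_jar, tumbler, small_bowl, spatula from where it was at the start of the episode above 0.03 m).
It also fails if it takes over 66 s, if anything falls off the work surface, if the arm or the gripper's body presses on something with over 40 N, if the wrist force passes 120 N, or if a joint passes its speed limit or range.

ROBOT

A 6-joint arm with a two-finger parallel gripper is mounted at the origin on the work surface. World frame = base frame: x ahead of the robot, y to its left, z up, the work surface at z = 0. Lengths are in m, angles in degrees, forces in N, time in s.
With the tool pointing down it reaches from about 0.35 to 0.875 m from the base axis. Payload 4.2 kg.
Tool frame: the origin (TCP) lies midway between the tips of the shut fingers; the grasp point (between the pads) lies 19 mm behind it; y points along the fingers, x is the direction in which the jaws open and shut, and the axes are right-handed (so a half turn about y gives the same grasp; the last joint's range is limited). The gripper opens to 87 mm and grips with 3 to 60 N. Pads are 19 mm wide; open, the fingers measure 117 mm over their backs; the gripper's body (75 mm by 190 mm) begins 51 mm behind the grasp point.
Start: joints at [84.087, 22.042, 0.453, 0, -68.411, -14.817], TCP at [0.221, 0.585, 0.223] pointing down, gripper open.
Joint ranges: [-179.83, 179.83], [-69.29, 118.12], [-61.27, 80.66], [-181.25, 117.63], [-171.15, -9.14], [-177.46, 177.46]. Speed limits (degrees/s): [159.86, 159.86, 180, 180, 180, 180].

INTERFACE

Orientations are given as a 3x3 rotation matrix whose columns are the frame's x, y, z axes.
In Python, from station import * gives the robot as it stands.
- The arm moves only by the tool jog_arm, never from a script. Its argument "series" is a list of rows, each a list of 3 entries, a list of its own where there are three numbers: the shift along the tool's x, y, z in m, then the turn, a rotation vector about the tool's x, y, z in degrees, then the finger opening in m, from 0 to 0.087. A call has 1 to 10 rows; each row shifts and turns the commanded pose from where the row before left it, along the tool's axes as they then stand; what a row does not reach is not made up. A row lasts 1/8 s, in which the tool goes at most 62.5 mm and 10.7 degrees, less where a joint would pass 70% of its speed; a pose out of reach is approached as far as the arm can. A call is refused whole if a number of a shift passes 0.0625 or a number of a turn 10.7, either way. A call with a gripper value outside its range is refused whole. The fingers move at their own pace and stop on an object; the grip force is fixed at half the most. Time passes only in rows, so rows that do not move let the fingers close. It gives the time, the measured TCP pose, the force and the opening at its end, in the units of the state.
- sense(): the state, without advancing time (a new reading comes with each control period).
- capture(name): name is "scene" or "top"; returns the picture (400x640x3 uint8, red, green, blue); there is no depth.
- camera_info(name): a dict with "fx", "fy", "cx", "cy" (pixels), "rvec" (rotation vector, rad) and "tvec" (3), from world to camera coordinates, as OpenCV has them. Camera axes: x right, y down, z forward; pixel columns grow to the right and rows downward; lengths in m; the calibration is good to about 2 mm. A picture is of the moment at which its call begins. camera_info takes no time and is no camera call.
- finish_job(): hands the job in, once; it reports no verdict.
The state is a dict: "time_s": time; "joints": joint angles; "joint_velocities": joint speeds; "effort": joint torques, N m; "tcp_pos": TCP position; "ee_rot": TCP orientation; "wrist_force": force on the tool from outside, world axes, zero at the start; "moment": the same for the moment, N m; "gripper_width": opening from 0.0 (shut) to 1.0 (fully open).
Only numpy, scipy, OpenCV 4.12 (cv2) and the standard library are available. Lean on these libraries where they do the work, as an engineer would, in place of code of your own. Each camera call takes 0.05 s, during which the arm holds its last target. There are 200 camera calls.

## Working session

There is one attempt and no reset: what is moved stays moved. The work goes in short steps, Python scripts to look and compute and a tool call to move; the robot and the scene stay as the last step left them, time stands still between calls to the robot, and variables do not carry over. Pictures are saved under pics/ and viewed, about 8 in all and at most 12, crops included, and the job is handed in when it is done.

Besides the shell and the picture viewer there is one more tool, called after "Request:" by a JSON object that holds its "fn" and its "kwargs", one argument or row to a line. jog_arm: Moves the arm, as the interface text tells. Its arguments: {"type":"object","properties":{"series":{"type":"array","items":{"type":"array"}}},"required":["series"]}

```bash
mkdir -p pics; ls
python3 - <<'E'
from station import *
import cv2, numpy as np
s=sense(); print({k:np.round(v,3).tolist() for k,v in s.items()})
for n in("scene","top"):
    im=capture(n); cv2.imwrite(f"pics/{n}0.png",im[:,:,::-1]); c=camera_info(n)
    R=cv2.Rodrigues(np.array(c["rvec"],float))[0]; print(n,c, "pos",-R.T@np.array(c["tvec"]))
E
```

```text
pics
{'time_s': 0.0, 'joints': [84.086, 22.09, 0.38, -0.03, -68.41, -14.816], 'joint_velocities': [0.044, 0.039, 0.02, 0.02, -0.092, 0.009], 'effort': [-0.001, -39.066, 18.74, 4.22, 0.011, -0.0], 'tcp_pos': [0.221, 0.584, 0.221], 'ee_rot': [[-0.354, -0.001, 0.935], [-0.935, -0.002, -0.354], [0.002, -1.0, 0.0]], 'wrist_force': [0.42, 0.674, -0.459], 'moment': [0.004, -0.012, 0.053], 'gripper_width': 1.002}
scene {'fx': 392.9082462383361, 'fy': 392.9082462383361, 'cx': 321.8205428263857, 'cy': 207.7700462438805, 'rvec': array([ 2.18731048,  1.19660506, -0.46116638]), 'tvec': array([-0.33872443, -0.25966656,  1.3684425 ])} pos [ 1.10563429 -0.28017701  0.86825658]
top {'fx': 412.0078660278024, 'fy': 412.0078660278024, 'cx': 314.14336986992197, 'cy': 202.09221518848702, 'rvec': array([ 2.18978858, -2.20025723,  0.10439715]), 'tvec': array([0.03160633, 0.54554112, 1.37465788])} pos [0.44448279 0.06039136 1.40964048]
```

View pics/scene0.png

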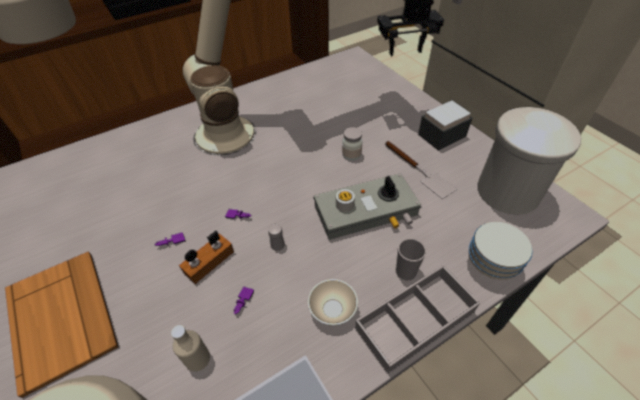

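View pics/top0.png

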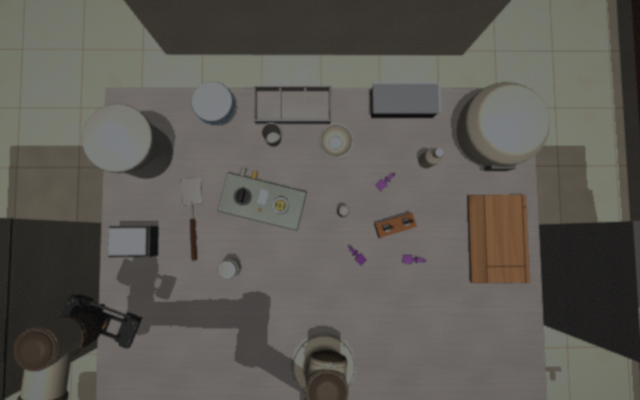

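The top picture shows the gas box at (262,201), the key block at (395,224), the shaker at (343,210) and three purple look-alike keys. Next I'll enlarge the block and the box from both cameras.

Run:
```python
import cv2, numpy as np
s=cv2.imread("pics/scene0.png"); t=cv2.imread("pics/top0.png")
def c(i,x,y,w,h,W=400,H=300):
    o=cv2.resize(i[y:y+h,x:x+w],(W,H),interpolation=cv2.INTER_CUBIC)
    o=cv2.convertScaleAbs(o,alpha=1.3)
    for k in range(0,w,10): cv2.line(o,(k*W//w,0),(k*W//w,5),(0,255,255),1); 
    for k in range(0,h,10): cv2.line(o,(0,k*H//h),(5,k*H//h),(0,255,255),1)
    return o
a=np.hstack([c(s,170,220,80,60),c(t,365,197,60,45)])
b=np.hstack([c(s,305,160,120,90),c(t,210,160,104,78)])
cv2.imwrite("pics/crop1.png",np.vstack([a,b]))
```

```text
(no output)
```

View pics/crop1.png

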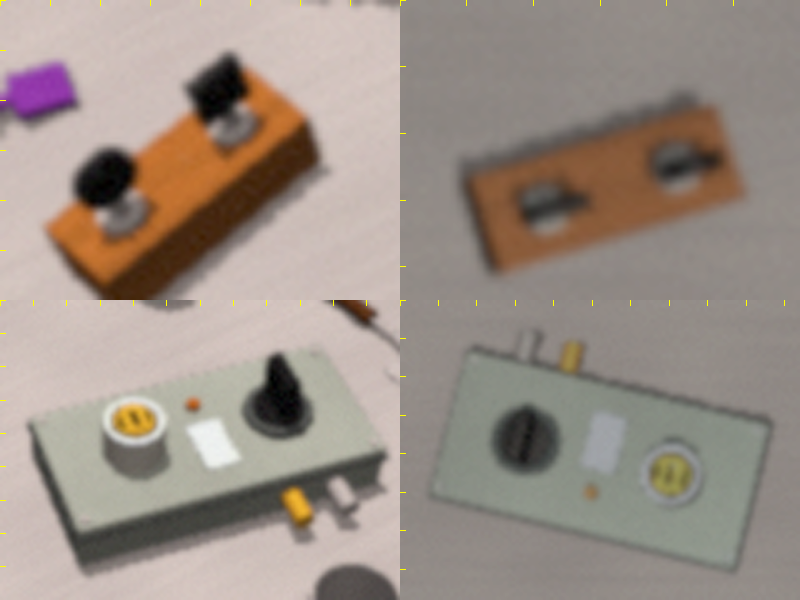

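Two black heads stand in the block. The square one is at scene (213,238) / top (386,227), on the box side; the disc-shaped one is at scene (191,256) / top (406,221) and stays put. The flat purple keys are excluded by colour. Target: the +y slot of the block. Now I'll localise the box and block by fitting their outlines in both views.

```bash
cat > loc.py <<'E'
import cv2, numpy as np
from scipy.optimize import minimize
from scipy.ndimage import map_coordinates
from station import *
CAM={n:camera_info(n) for n in("scene","top")}
def proj(n,P):
    c=CAM[n]; K=np.array([[c["fx"],0,c["cx"]],[0,c["fy"],c["cy"]],[0,0,1]])
    return cv2.projectPoints(np.atleast_2d(np.asarray(P,float)),np.array(c["rvec"],float),np.array(c["tvec"],float),K,None)[0][:,0]
def back(n,uv,z):
    c=CAM[n]; R=cv2.Rodrigues(np.array(c["rvec"],float))[0]; t=np.array(c["tvec"],float)
    d=R.T@np.array([(uv[0]-c["cx"])/c["fx"],(uv[1]-c["cy"])/c["fy"],1]); o=-R.T@t
    return o+d*(z-o[2])/d[2]
def toW(p,L):
    L=np.atleast_2d(L); c,s=np.cos(p[2]),np.sin(p[2])
    return np.c_[p[0]+c*L[:,0]-s*L[:,1],p[1]+s*L[:,0]+c*L[:,1],L[:,2]]
def rect(hx,hy,z,n=60):
    t=np.linspace(-.95,.95,n); o=np.ones(n)
    return np.r_[np.c_[hx*t,hy*o,z*o],np.c_[hx*t,-hy*o,z*o],np.c_[hx*o,hy*t,z*o],np.c_[-hx*o,hy*t,z*o]]
def fit(ims,p0,hx,hy,z,cams=("scene","top"),sig=(2.5,1.0)):
    A,B=rect(hx,hy,z),rect(hx-.001,hy-.001,z); p=np.array(p0,float)
    for s in sig:
        bl={n:cv2.GaussianBlur(ims[n].astype(np.float32),(0,0),s) for n in cams}
        def f(q):
            q=p+q*[.005,.005,.03]; v=0
            for n in cams:
                a=proj(n,toW(q,A)); b=proj(n,toW(q,B)); d=a-b; d/=np.linalg.norm(d,axis=1)[:,None]
                g=[[map_coordinates(bl[n][:,:,k],(a+e*d)[:,::-1].T,order=1) for k in range(3)] for e in(.7,-.7)]
                g=np.linalg.norm(np.subtract(*g),axis=0); v-=np.sqrt(g+1).mean()
            return v
        best=min((minimize(f,np.array(i),method="Nelder-Mead",options=dict(initial_simplex=np.array(i)+np.r_[[[0,0,0]],np.eye(3)*1.2])) for i in[(0,0,0),(1,1,0),(-1,-1,0),(1,-1,0),(-1,1,0)]),key=lambda r:r.fun)
        p=p+best.x*[.005,.005,.03]
    return p,best.fun
E
cat > a.py <<'E'
from loc import *
ims={n:cv2.imread(f"pics/{n}0.png") for n in("scene","top")}
def quad(uvs,z):
    P=np.array([back("top",u,z)[:2] for u in uvs]); print(P.round(4).tolist()); return P.mean(0)
# box corners from crop (scale 400/104), block corners from crop (400/60)
bx=quad([(210+(x-400)*.26,160+(y-300)*.26) for x,y in[(472,347),(770,423),(735,571),(431,495)]],.05)
bk=quad([(365+(x-400)*.15,197+y*.15) for x,y in[(469,183),(715,107),(746,196),(495,271)]],.04)
B0=[*bx,np.radians(-13)]; K0=[*bk,np.radians(15)]
for nm,p0,h in(("box",B0,(.065,.135,.05)),("block",K0,(.025,.065,.04))):
    for cams in(("scene","top"),("scene",),("top",)):
        p,v=fit(ims,p0,*h,cams=cams); print(nm,cams,p.round(4),np.degrees(p[2]).round(2),round(v,2))
        if len(cams)==2: 
            for n in cams: cv2.polylines(ims[n] if 0 else ims.setdefault(n+"d",ims[n].copy()),[],True,0);
E
python3 a.py
```

```text
[[0.6438, 0.3121], [0.5772, 0.0558], [0.4501, 0.0863], [0.5163, 0.3458]]
[[0.4687, -0.1741], [0.5061, -0.2986], [0.4615, -0.3132], [0.4248, -0.1864]]
box ('scene', 'top') [ 0.5518  0.1986 -0.2412] -13.82 -7.95
box ('scene',) [ 0.5515  0.201  -0.251 ] -14.38 -4.96
box ('top',) [ 0.5542  0.2058 -0.2481] -14.22 -3.44
block ('scene', 'top') [ 0.4696 -0.2443  0.2982] 17.09 -10.19
block ('scene',) [ 0.4713 -0.2482  0.2859] 16.38 -5.95
block ('top',) [ 0.4672 -0.237   0.2957] 16.94 -4.92
```

```bash
cat >> loc.py <<'E'
def fitreg(ims,p0,hx,hy,z,cams=("scene","top"),m=.012):
    """region fit: a border band just inside should look like the face, just outside should not"""
    a=rect(hx-.004,hy-.004,z,80); b=rect(hx+.004,hy+.004,z,80); W={}
    for n in cams:
        lab=cv2.cvtColor(cv2.GaussianBlur(ims[n],(0,0),.7),cv2.COLOR_BGR2LAB).astype(np.float32)
        smp=lambda r:np.array([lab[int(round(v)),int(round(u))] for u,v in proj(n,toW(p0,r))])
        ci=np.median(smp(rect(hx-.008,hy-.008,z)),0); W[n]=(lab,ci)
    G=np.linspace(.002,.010,5)
    def f(q):
        q=np.array(p0)+q*[.005,.005,.03]; v=0
        for n in cams:
            lab,ci=W[n]
            for sgn in(-1,1):
                for g in G:
                    uv=proj(n,toW(q,rect(hx+sgn*g,hy+sgn*g,z,50)))
                    d=np.sqrt(sum((map_coordinates(lab[:,:,k],uv[:,::-1].T,order=1)-ci[k])**2 for k in range(3)))
                    v-=sgn*np.tanh(d/12).mean()
        return v
    best=min((minimize(f,np.array(i),method="Nelder-Mead",options=dict(initial_simplex=np.array(i)+np.r_[[[0,0,0]],np.eye(3)])) for i in[(0,0,0),(1,1,0),(-1,-1,0)]),key=lambda r:r.fun)
    return np.array(p0)+best.x*[.005,.005,.03],best.fun
E
cat > a.py <<'E'
from loc import *
ims={n:cv2.imread(f"pics/{n}0.png") for n in("scene","top")}
B0=[.547,.2,-.249]; K0=[.466,-.243,.29]; R={}
for nm,p0,h in(("box",B0,(.065,.135,.05)),("block",K0,(.025,.065,.04))):
    for cams in(("scene",),("top",),("scene","top")):
        p,v=fitreg(ims,p0,*h,cams=cams); print(nm,cams,p.round(4),np.degrees(p[2]).round(2),round(v,2)); R[nm]=p
np.save("fit.npy",[R["box"],R["block"]])
out=[]
for i,(n,x,y,w,h) in enumerate([("scene",170,220,80,60),("top",365,197,60,45),("scene",305,160,120,90),("top",210,160,104,78)]):
    o=cv2.resize(ims[n][y:y+h,x:x+w],(400,300),interpolation=cv2.INTER_CUBIC); s=400/w
    p=R["block"] if i<2 else R["box"]
    th=np.linspace(0,6.28,40)
    if i<2: L=[[[.025,.065,.04],[.025,-.065,.04],[-.025,-.065,.04],[-.025,.065,.04]]]+[[[0,yy-.015,.072+dz] for dz in(-.016,.016)]+[[0,yy+.015,.072+dz] for dz in(.016,-.016)] for yy in(.035,-.035)]
    else: L=[[[.065,.135,.05],[.065,-.135,.05],[-.065,-.135,.05],[-.065,.135,.05]],np.c_[.022*np.cos(th),.065+.022*np.sin(th),th*0+.062],np.c_[.026*np.cos(th),-.065+.026*np.sin(th),th*0+.088],[[.021,.065,.103],[-.021,.065,.103]],[[.008,-.065,.09],[-.008,-.065,.09]]]
    for l in L:
        u=(proj(n,toW(p,np.array(l)))-[x,y]+.5)*s
        cv2.polylines(o,[np.int32(u)],True,(0,0,255),1)
    out.append(o)
cv2.imwrite("pics/ov1.png",np.vstack([np.hstack(out[:2]),np.hstack(out[2:])]))
E
python3 a.py
```

```text
box ('scene',) [ 0.5475  0.2048 -0.2488] -14.26 -2.78
box ('top',) [ 0.5453  0.2061 -0.2536] -14.53 -1.29
box ('scene', 'top') [ 0.5467  0.2051 -0.2506] -14.36 -4.01
block ('scene',) [ 0.4702 -0.2445  0.2578] 14.77 -1.96
block ('top',) [ 0.4691 -0.2441  0.2914] 16.7 -2.56
block ('scene', 'top') [ 0.4694 -0.2442  0.2839] 16.27 -4.5
```

View pics/ov1.png

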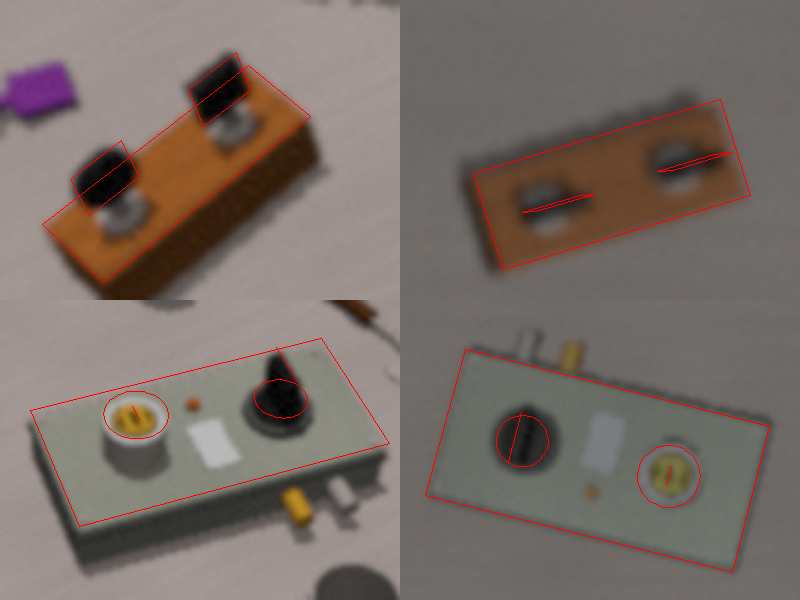

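```bash
cat > b.py <<'E'
from loc import *
ims={n:cv2.imread(f"pics/{n}0.png") for n in("scene","top")}
def blob(n,f,x,y,w,h):
    im=cv2.resize(ims[n],None,fx=4,fy=4,interpolation=cv2.INTER_CUBIC)[4*y:4*(y+h),4*x:4*(x+w)]
    hsv=cv2.cvtColor(im,cv2.COLOR_BGR2HSV); m=f(hsv).astype(np.uint8)
    k,l,st,ce=cv2.connectedComponentsWithStats(m); i=1+st[1:,4].argmax()
    c=cv2.convexHull(cv2.findContours((l==i).astype(np.uint8),0,1)[0][0]); M=cv2.moments(c)
    uv=np.array([M["m10"]/M["m00"],M["m01"]/M["m00"]]); uv=(uv+.5)/4-.5+[x,y]
    return uv,st[i]/[4,4,4,4,16], cv2.minAreaRect(c)[2]
yel=lambda h:(h[:,:,0]>15)&(h[:,:,0]<35)&(h[:,:,1]>110)&(h[:,:,2]>60)
drk=lambda h:(h[:,:,2]<45)
drk2=lambda h:(h[:,:,2]<62)
p=np.load("fit.npy")
print("lock from fit",toW(p[0],[0,-.065,.09]).round(4),"knob",toW(p[0],[0,.065,.088]).round(4))
for n,r in(("scene",(333,186,25,18)),("top",(272,196,20,20))):
    uv,st,a=blob(n,yel,*r); print("lock",n,uv.round(2),st.round(1),back(n,uv,.09).round(4))
uv,st,a=blob("top",drk2,232,185,22,24); print("knob",uv.round(2),st.round(1),back("top",uv,.062).round(4))
print("keys fit",toW(p[1],[[0,.035,.072],[0,-.035,.072]]).round(4))
for nm,r in(("sq",(203,226,22,22)),("rd",(180,245,20,20))):
    uv,st,a=blob("scene",drk,*r); print(nm,uv.round(2),st.round(1),back("scene",uv,.072).round(4))
for n in("scene","top"): print(n,proj(n,toW(p[1],[[0,.035,.072],[0,-.035,.072]])).round(2).tolist())
E
python3 b.py
```

```text
lock from fit [[0.5306 0.1421 0.09  ]] knob [[0.5629 0.2681 0.088 ]]
lock scene [344.82 195.71] [ 6.   5.5 12.5  9.2 89.4] [0.5366 0.1361 0.09  ]
lock top [279.99 204.98] [ 4.   5.   9.   9.  56.2] [0.5317 0.1401 0.09  ]
knob [242.25 195.86] [  2.8   2.8  15.8  16.5 195.1] [0.564  0.2651 0.062 ]
keys fit [[ 0.4596 -0.2106  0.072 ]
 [ 0.4792 -0.2778  0.072 ]]
sq [213.4  237.93] [ 5.5  6.2 10.5 12.  77.9] [ 0.461  -0.2113  0.072 ]
rd [190.66 255.58] [ 5.5  5.5 11.  10.8 85.4] [ 0.4806 -0.2781  0.072 ]
scene [[213.44, 237.44], [190.58, 255.14]]
top [[388.24, 227.0], [408.64, 220.87]]
```

```bash
cat > go.py <<'E'
import sys, numpy as np
from scipy.spatial.transform import Rotation as Ro
from station import *
def go(x,y,z,yaw):
    s=sense(); R=np.array(s["ee_rot"]); p=np.array(s["tcp_pos"]); a=np.radians(yaw)
    T=np.c_[[np.cos(a),np.sin(a),0],[0,0,-1],[-np.sin(a),np.cos(a),0]]
    if np.linalg.det(T)<0: T[:,2]*=-1
    rv=Ro.from_matrix(R.T@T).as_rotvec(degrees=True)
    print("t",round(s["time_s"],2),"p",p.round(4),"xyaw",np.degrees(np.arctan2(R[1,0],R[0,0])).round(2),"j",np.round(s["joints"],1),"F",np.round(s["wrist_force"],2),"M",np.round(s["moment"],3),"w",round(s["gripper_width"]*87,1))
    print("turn",rv.round(2),"then shift mm",(T.T@(np.array([x,y,z])-p)*1e3).round(1))
if __name__=="__main__": go(*map(float,sys.argv[1:]))
E
python3 go.py .564 .266 .16 -104.4
```

```text
t 0.1 p [0.221  0.584  0.2216] xyaw -110.74 j [ 84.1  22.1   0.4  -0.  -68.4 -14.8] F [-0.19 -0.31 -0.76] M [-0.001 -0.001  0.026] w 87.0
turn [ 0.   -6.34  0.11] then shift mm [222.8  61.6 411.3]
```

Request:
{"fn": "jog_arm", "kwargs": {
  "series": [
    [[0.02,0,0.04],[0,-6.3,0],0.087],
    [[0.023,0.006,0.042],[0,0,0],0.087],
    [[0.023,0.006,0.042],[0,0,0],0.087],
    [[0.023,0.006,0.042],[0,0,0],0.087],
    [[0.023,0.006,0.042],[0,0,0],0.087],
    [[0.023,0.006,0.042],[0,0,0],0.087],
    [[0.023,0.006,0.042],[0,0,0],0.087],
    [[0.023,0.006,0.042],[0,0,0],0.087],
    [[0.023,0.006,0.042],[0,0,0],0.087],
    [[0.015,0.006,0.03],[0,0,0],0.087]
  ]
}}

```text
time_s: 1.35
tcp_pos: [0.5573, 0.2659, 0.1678]
ee_rot: [[-0.251, -0.001, 0.968], [-0.968, -0.001, -0.251], [0.001, -1.0, -0.001]]
wrist_force: [0.0, 0.7, -0.4]
gripper_width: 1.003
```

```bash
python3 go.py .564 .266 .074 -104.4
```

```text
t 1.35 p [0.5573 0.2659 0.1678] xyaw -104.51 j [ 40.5  23.7  -5.1  -0.  -61.2  35. ] F [ 0.02  0.69 -0.35] M [-0.001 -0.004  0.013] w 87.3
turn [ 0.04 -0.11  0.05] then shift mm [-1.7 93.8  6.4]
```

Request:
{"fn": "jog_arm", "kwargs": {
  "series": [
    [[-0.001,0.03,0.003],[0,0,0],0.087],
    [[-0.001,0.03,0.003],[0,0,0],0.087],
    [[0,0.03,0],[0,0,0],0.06],
    [[0,0.004,0],[0,0,0],0.04],
    [[0,0,0],[0,0,0],0.02],
    [[0,0,0],[0,0,0],0.008],
    [[0,0,0],[0,0,0],0.008],
    [[0,0,0],[0,0,0],0.008]
  ]
}}

```text
time_s: 2.35
tcp_pos: [0.5629, 0.2684, 0.0753]
ee_rot: [[-0.249, 0.001, 0.968], [-0.968, 0.001, -0.249], [-0.001, -1.0, 0.001]]
wrist_force: [-0.5, -0.9, -0.6]
gripper_width: 0.401
```

```bash
python3 go.py .564 .266 .074 -104.4
python3 - <<'E'
from station import *
import cv2,numpy as np
o=[]
for n,x,y,w,h in(("scene",305,130,130,100),("top",205,150,130,100)):
    im=capture(n); cv2.imwrite(f"pics/{n}1.png",im[:,:,::-1]); o.append(cv2.resize(im[y:y+h,x:x+w,::-1],(400,308),interpolation=cv2.INTER_CUBIC))
cv2.imwrite("pics/k1.png",np.hstack(o))
E
```

```text
t 2.35 p [0.5629 0.2684 0.0753] xyaw -104.42 j [ 40.3  29.5 -10.3   0.  -50.1  35.2] F [-0.48 -0.9  -0.57] M [-0.034 -0.022 -0.022] w 34.9
turn [-0.04 -0.02 -0.06] then shift mm [2.1 1.3 1.7]
```

View pics/k1.png

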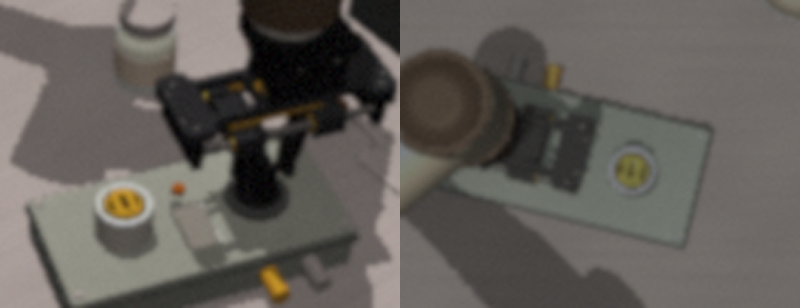

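The fingers straddle the knob bar, at crop (255,165). I'll shut them and twist once they have stopped.

Request:
{"fn": "jog_arm", "kwargs": {
  "series": [
    [[0,0,0],[0,0,0],0.008],
    [[0,0,0],[0,0,0],0.008],
    [[0,0,0],[0,0,0],0.008],
    [[0,0,0],[0,0,0],0.008]
  ]
}}

```text
time_s: 2.95
tcp_pos: [0.562, 0.2656, 0.0747]
ee_rot: [[-0.25, -0.003, 0.968], [-0.968, -0.004, -0.25], [0.005, -1.0, -0.002]]
wrist_force: [-1.0, -6.4, 3.3]
gripper_width: 0.157
```

Request:
{"fn": "jog_arm", "kwargs": {
  "series": [
    [[0.003,0,0],[0,0,0],0.008],
    [[0,0,0],[0,10,0],0.008],
    [[0,0,0],[0,10,0],0.008],
    [[0,0,0],[0,10,0],0.008],
    [[0,0,0],[0,10,0],0.008],
    [[0,0,0],[0,10,0],0.008],
    [[0,0,0],[0,10,0],0.008],
    [[0,0,0],[0,2,0],0.008],
    [[0,0,0],[0,0,0],0.008],
    [[0,0,0],[0,0,0],0.008]
  ]
}}

```text
time_s: 4.2
tcp_pos: [0.5635, 0.2671, 0.0748]
ee_rot: [[-0.971, 0.004, 0.24], [-0.24, 0.003, -0.971], [-0.005, -1.0, -0.002]]
wrist_force: [3.9, 4.0, -3.0]
gripper_width: 0.162
```

```bash
python3 go.py .564 .266 .074 -164.4
python3 - <<'E'
from station import *
import cv2,numpy as np
for n in("scene","top"):
    im=capture(n); cv2.imwrite(f"pics/{n}2.png",im[:,:,::-1])
E
```

```text
t 4.2 p [0.5635 0.2671 0.0748] xyaw -166.14 j [ 40.2  29.5 -10.5   0.  -49.7 -26.4] F [ 3.85  4.   -2.99] M [ 1.266 -1.076  0.662] w 14.1
turn [ 0.1  -1.74 -0.27] then shift mm [-0.2  0.8  1.2]
```

Moment is 0.66 N m against a spring of at most 0.09, so the knob is on its stop. Letting go.

Request:
{"fn": "jog_arm", "kwargs": {
  "series": [
    [[0,0,0],[0,0,0],0.06],
    [[0,0,0],[0,0,0],0.087],
    [[0,0,0],[0,0,0],0.087],
    [[0,0,0],[0,0,0],0.087],
    [[0,0,0],[0,0,0],0.087],
    [[0,-0.02,0],[0,0,0],0.087],
    [[0,-0.04,0],[0,0,0],0.087],
    [[0,-0.04,0],[0,0,0],0.087]
  ]
}}

```text
time_s: 5.3
tcp_pos: [0.5612, 0.2641, 0.175]
ee_rot: [[-0.972, -0.002, 0.234], [-0.234, -0.002, -0.972], [0.003, -1.0, 0.002]]
wrist_force: [-0.2, 0.2, -0.0]
gripper_width: 0.959
```

```bash
python3 go.py .460 -.211 .16 -163.7
```

```text
t 5.3 p [0.5612 0.2641 0.175 ] xyaw -166.46 j [ 40.1  23.7  -4.1   0.  -62.4 -26.6] F [-0.21  0.24 -0.03] M [ 0.026 -0.036 -0.042] w 83.4
turn [-0.09 -2.76  0.16] then shift mm [230.5  15.  427.6]
```

Request:
{"fn": "jog_arm", "kwargs": {
  "series": [
    [[0.023,0,0.043],[0,-2.8,0],0.087],
    [[0.023,0,0.043],[0,0,0],0.087],
    [[0.023,0,0.043],[0,0,0],0.087],
    [[0.023,0,0.043],[0,0,0],0.087],
    [[0.023,0,0.043],[0,0,0],0.087],
    [[0.023,0,0.043],[0,0,0],0.087],
    [[0.023,0,0.043],[0,0,0],0.087],
    [[0.023,0,0.043],[0,0,0],0.087],
    [[0.023,0,0.043],[0,0,0],0.06],
    [[0.023,0.015,0.04],[0,0,0],0.06]
  ]
}}

```text
time_s: 6.55
tcp_pos: [0.4587, -0.2107, 0.1603]
ee_rot: [[-0.96, 0.001, 0.282], [-0.282, -0.001, -0.96], [-0.001, -1.0, 0.001]]
wrist_force: [0.9, 0.5, 0.1]
gripper_width: 0.851
```

```bash
python3 go.py .460 -.211 .053 -163.7;  python3 - <<'E'
from station import *
import cv2,numpy as np
o=[]
for n,x,y,w,h in(("scene",160,170,130,100),("top",210,150,130,100)):
    im=capture(n); cv2.imwrite(f"pics/{n}3.png",im[:,:,::-1]); o.append(cv2.resize(im[y:y+h,x:x+w,::-1],(400,308),interpolation=cv2.INTER_CUBIC))
cv2.imwrite("pics/k3.png",np.hstack(o))
E
```

```text
t 6.55 p [ 0.4587 -0.2107  0.1603] xyaw -163.64 j [ -6.2  13.7 -21.5   0.  -54.8  22.5] F [0.86 0.53 0.05] M [ 0.069 -0.105 -0.037] w 74.1
turn [-0.06  0.06 -0.06] then shift mm [ -1.1 107.3   0.7]
```

View pics/k3.png

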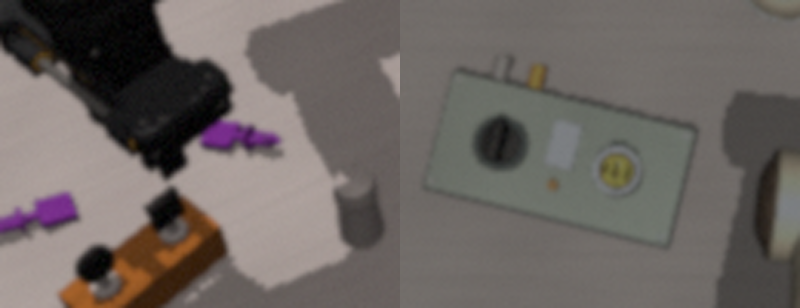

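The knob bar is back along the box's x, at crop (500,140). The gripper sits over the square-headed key at (165,205), with the round one at (95,262). Going down to grip.

Request:
{"fn": "jog_arm", "kwargs": {
  "series": [
    [[-0.001,0.03,0],[0,0,0],0.05],
    [[0,0.03,0],[0,0,0],0.05],
    [[0,0.03,0],[0,0,0],0.05],
    [[0,0.016,0],[0,0,0],0.04],
    [[0,0,0],[0,0,0],0.02],
    [[0,0,0],[0,0,0],0.004],
    [[0,0,0],[0,0,0],0.004],
    [[0,0,0],[0,0,0],0.004],
    [[0,0,0],[0,0,0],0.004],
    [[0,0,0],[0,0,0],0.004]
  ]
}}

```text
time_s: 7.9
tcp_pos: [0.4583, -0.2085, 0.0536]
ee_rot: [[-0.96, -0.004, 0.281], [-0.281, 0.0, -0.96], [0.004, -1.0, -0.001]]
wrist_force: [-5.2, -1.6, 4.7]
gripper_width: 0.098
```

```bash
python3 go.py .460 -.211 .053 -163.7
```

```text
t 7.9 p [ 0.4583 -0.2085  0.0536] xyaw -163.65 j [ -6.   21.8 -28.6   0.  -39.8  22.3] F [-5.21 -1.59  4.69] M [-0.325  1.759  0.018] w 8.6
turn [0.08 0.05 0.21] then shift mm [-0.9  0.6  2.8]
```

Request:
{"fn": "jog_arm", "kwargs": {
  "series": [
    [[0.002,0,0],[0,0,0],0.004],
    [[0,0,0],[0,0,0],0.004],
    [[0,0,0],[0,0,0],0.004]
  ]
}}

```text
time_s: 8.28
tcp_pos: [0.4583, -0.2089, 0.0535]
ee_rot: [[-0.959, -0.0, 0.282], [-0.282, 0.0, -0.959], [0.0, -1.0, -0.0]]
wrist_force: [-2.5, 1.2, 2.0]
gripper_width: 0.1
```

```bash
python3 go.py .460 -.211 .053 -163.7
```

```text
t 8.28 p [ 0.4583 -0.2089  0.0535] xyaw -163.63 j [ -6.   21.7 -28.7  -0.  -39.6  22.4] F [-2.54  1.25  1.99] M [ 0.207  0.932 -0.038] w 8.7
turn [0.01 0.07 0.01] then shift mm [-1.1  0.5  2.5]
```

Request:
{"fn": "jog_arm", "kwargs": {
  "series": [
    [[0,-0.01,0],[0,0,0],0.004],
    [[0,-0.015,0],[0,0,0],0.004],
    [[0,-0.02,0],[0,0,0],0.004],
    [[0,-0.03,0],[0,0,0],0.004],
    [[0,-0.04,0],[0,0,0],0.004],
    [[0,-0.02,0],[0,0,0],0.004],
    [[0,0,0],[0,0,0],0.004]
  ]
}}

```text
time_s: 9.15
tcp_pos: [0.4606, -0.2092, 0.1911]
ee_rot: [[-0.959, 0.007, 0.282], [-0.282, -0.001, -0.959], [-0.007, -1.0, 0.003]]
wrist_force: [0.5, -0.0, -0.1]
gripper_width: 0.1
```

```bash
python3 go.py .533 .139 .16 -104.4
```

```text
t 9.15 p [ 0.4606 -0.2092  0.1911] xyaw -163.6 j [ -6.   11.8 -19.    0.  -58.7  22.4] F [ 0.52 -0.05 -0.12] M [ 0.054 -0.018  0.003] w 8.7
turn [ -0.37 -59.2   -0.26] then shift mm [-355.3   31.1  -16.4]
```

Request:
{"fn": "jog_arm", "kwargs": {
  "series": [
    [[0,0,0],[0,-9.9,0],0.004],
    [[0,0,0],[0,-9.9,0],0.004],
    [[0,0,0],[0,-9.9,0],0.004],
    [[0,0,0],[0,-9.9,0],0.004],
    [[0,0,0],[0,-9.9,0],0.004],
    [[0,0,0],[0,-9.7,0],0.004],
    [[-0.04,0,-0.002],[0,0,0],0.004],
    [[-0.04,0,-0.002],[0,0,0],0.004],
    [[-0.04,0,-0.002],[0,0,0],0.004],
    [[-0.04,0,-0.002],[0,0,0],0.004]
  ]
}}

```text
time_s: 10.4
tcp_pos: [0.4905, -0.0506, 0.1875]
ee_rot: [[-0.249, -0.001, 0.968], [-0.968, 0.0, -0.249], [-0.0, -1.0, -0.001]]
wrist_force: [0.3, -0.1, -0.1]
gripper_width: 0.098
```

Request:
{"fn": "jog_arm", "kwargs": {
  "series": [
    [[-0.04,0.005,-0.002],[0,0,0],0.004],
    [[-0.04,0.005,-0.002],[0,0,0],0.004],
    [[-0.04,0.005,-0.002],[0,0,0],0.004],
    [[-0.04,0.005,-0.002],[0,0,0],0.004],
    [[-0.03,0.01,0],[0,0,0],0.004],
    [[0,0,0],[0,0,0],0.004],
    [[0,0,0],[0,0,0],0.004]
  ]
}}

```text
time_s: 11.28
tcp_pos: [0.5297, 0.1336, 0.1578]
ee_rot: [[-0.249, -0.001, 0.968], [-0.968, -0.001, -0.249], [0.001, -1.0, -0.001]]
wrist_force: [-1.1, 0.1, -1.0]
gripper_width: 0.098
```

```bash
python3 go.py .533 .139 .16 -104.4;  python3 - <<'E'
from station import *
import cv2,numpy as np
o=[]
for n,x,y,w,h in(("scene",310,135,80,80),("top",230,150,80,80)):
    im=capture(n); cv2.imwrite(f"pics/{n}4.png",im[:,:,::-1]); o.append(cv2.convertScaleAbs(cv2.resize(im[y:y+h,x:x+w,::-1],(400,400),interpolation=cv2.INTER_CUBIC),alpha=1.5))
cv2.imwrite("pics/k4.png",np.hstack(o))
E
```

```text
t 11.28 p [0.5297 0.1336 0.1578] xyaw -104.43 j [ 31.2  17.7 -16.   -0.  -56.3  44.4] F [-1.07  0.12 -0.98] M [-0.051 -0.056  0.015] w 8.5
turn [ 0.06 -0.03  0.05] then shift mm [-6.1 -2.2  1.8]
```

View pics/k4.png

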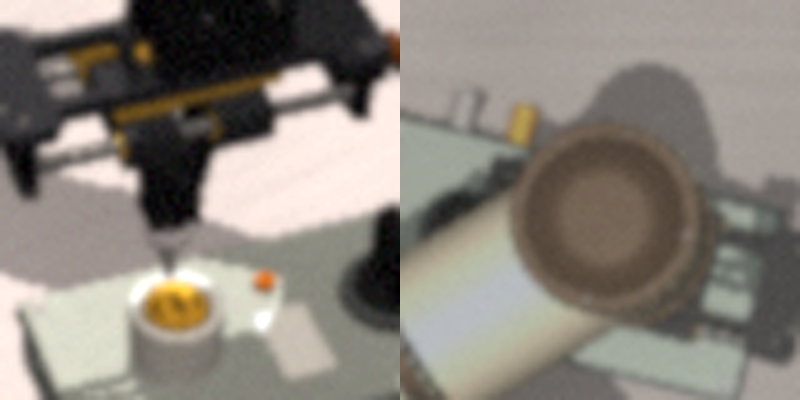

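```bash
cat > ov.py <<'E'
from loc import *
def ov(n,x,y,w,h,lock,out,off=(0,0),src=None,byaw=-14.4,lz=.09):
    im=cv2.imread(src); s=800/w
    o=cv2.convertScaleAbs(cv2.resize(im[y:y+h,x:x+w],(800,int(h*s)),interpolation=cv2.INTER_CUBIC),alpha=1.4)
    d=sense(); p=np.array(d["tcp_pos"]); R=np.array(d["ee_rot"])
    def line(P,c,cl=True):
        u=(proj(n,P)-[x,y]+.5)*s; cv2.polylines(o,[np.int32(u.round())],cl,c,1)
    # key in tool frame: width along tool z, thickness along tool x, down = tool y
    K=lambda L: p+(np.array(L)+[off[0],0.0135,off[1]])@R.T
    th=np.linspace(0,6.28,40)
    line(K([[0,0,-.007],[0,.021,-.007],[0,.030,-.0022],[0,.030,.0022],[0,.021,.007],[0,0,.007]]),(0,0,255))
    line(K(np.c_[.012*np.cos(th),0*th,.012*np.sin(th)]),(255,0,255))
    q=(*lock,np.radians(byaw))
    line(toW(q,np.c_[.026*np.cos(th),.026*np.sin(th),0*th+lz]),(0,255,0))
    line(toW(q,[[.0081,.0032,lz],[.0081,-.0032,lz],[-.0081,-.0032,lz],[-.0081,.0032,lz]]),(255,0,0))
    line(toW(q,[[.013,.010,lz],[.013,-.010,lz],[-.013,-.010,lz],[-.013,.010,lz]]),(255,255,0))
    cv2.imwrite(out,o)
if __name__=="__main__":
    ov("scene",323,170,44,33,(.5317,.1401),"pics/o4.png",src="pics/scene4.png")
E
python3 ov.py
```

```text
(no output)
```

View pics/o4.png

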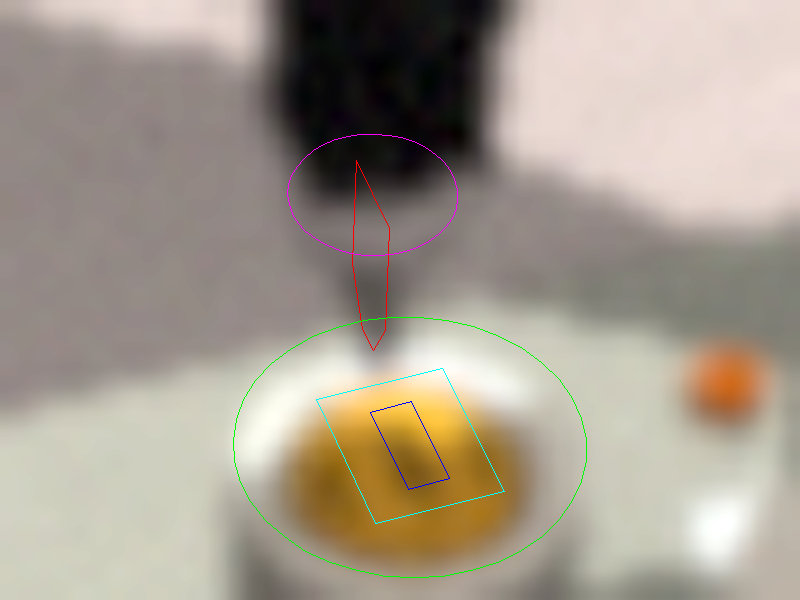

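The key's tip, at overlay (370,345), sits where the model puts it, so the key is centred in the grip. The slot's dark mark, at (405,450), agrees with my lock estimate to about 1 mm. Aligning and going down to the mouth.

Request:
{"fn": "jog_arm", "kwargs": {
  "series": [
    [[-0.006,0,0.0015],[0,0,0],0.004],
    [[0,0,0],[0,0,0],0.004],
    [[0,0.01,0],[0,0,0],0.004],
    [[0,0.008,0],[0,0,0],0.004],
    [[0,0,0],[0,0,0],0.004],
    [[0,0,0],[0,0,0],0.004]
  ]
}}

```text
time_s: 12.12
tcp_pos: [0.5331, 0.1394, 0.1405]
ee_rot: [[-0.249, 0.0, 0.969], [-0.969, -0.0, -0.249], [0.0, -1.0, 0.0]]
wrist_force: [-0.6, -0.5, -0.8]
gripper_width: 0.1
```

```bash
python3 go.py .5327 .1392 .1335 -104.4
python3 - <<'E'
from station import *
import cv2
for n in("scene","top"): cv2.imwrite(f"pics/{n}5.png",capture(n)[:,:,::-1])
from ov import *
ov("scene",323,170,44,33,(.5327,.1392),"pics/o5.png",src="pics/scene5.png")
E
```

```text
t 12.12 p [0.5331 0.1394 0.1405] xyaw -104.42 j [ 31.5  19.2 -16.7   0.  -54.1  44.1] F [-0.63 -0.54 -0.82] M [-0.002 -0.008  0.008] w 8.7
turn [-0.   -0.02  0.01] then shift mm [ 0.3  7.  -0.3]
```

View pics/o5.png

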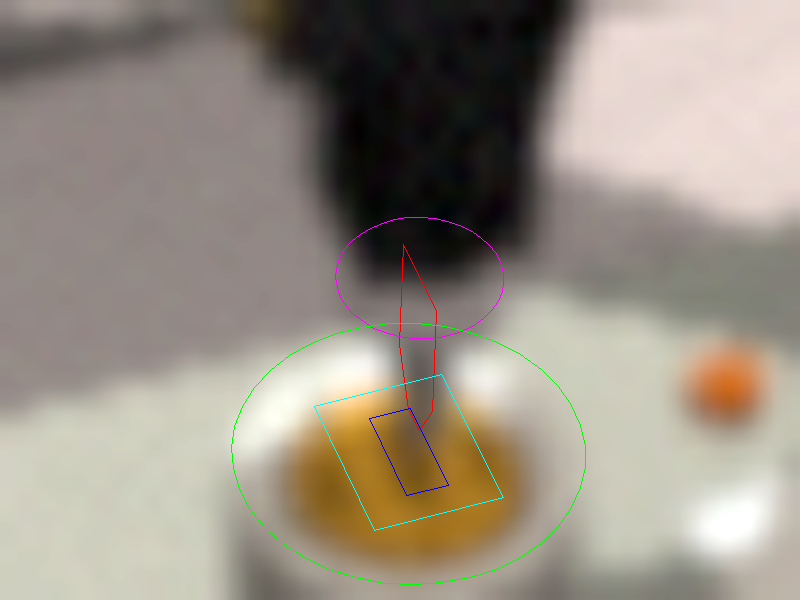

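The tip hangs over the slot's dark mark at about (415,440), so I'll push in with small steps and watch the force.

Request:
{"fn": "jog_arm", "kwargs": {
  "series": [
    [[0,0.004,0],[0,0,0],0.004],
    [[0,0.004,0],[0,0,0],0.004],
    [[0,0.003,0],[0,0,0],0.004],
    [[0,0,0],[0,0,0],0.004],
    [[0,0,0],[0,0,0],0.004]
  ]
}}

```text
time_s: 12.85
tcp_pos: [0.5331, 0.1394, 0.1296]
ee_rot: [[-0.249, 0.0, 0.968], [-0.968, -0.0, -0.249], [-0.0, -1.0, 0.0]]
wrist_force: [0.5, 0.3, -0.4]
gripper_width: 0.104
```

```bash
python3 go.py .5327 .1392 .1035 -104.4
```

```text
t 12.85 p [0.5331 0.1394 0.1296] xyaw -104.43 j [ 31.5  19.9 -17.5   0.  -52.7  44.1] F [ 0.48  0.29 -0.44] M [-0.013  0.026  0.022] w 9.0
turn [-0.01 -0.03 -0.  ] then shift mm [ 0.3 26.1 -0.3]
```

Request:
{"fn": "jog_arm", "kwargs": {
  "series": [
    [[0,0.002,0],[0,0,0],0.004],
    [[0,0.002,0],[0,0,0],0.004],
    [[0,0.001,0],[0,0,0],0.004],
    [[0,0,0],[0,0,0],0.004],
    [[0,0,0],[0,0,0],0.004]
  ]
}}

```text
time_s: 13.48
tcp_pos: [0.5328, 0.1394, 0.1245]
ee_rot: [[-0.249, -0.0, 0.968], [-0.968, -0.0, -0.249], [0.0, -1.0, -0.0]]
wrist_force: [-0.8, -0.2, -0.3]
gripper_width: 0.105
```

```bash
python3 go.py .5327 .1392 .1035 -104.4
```

```text
t 13.47 p [0.5328 0.1394 0.1245] xyaw -104.43 j [ 31.5  20.2 -17.8  -0.  -52.   44.1] F [-0.79 -0.22 -0.33] M [0.06  0.499 0.022] w 9.1
turn [ 0.03 -0.03  0.01] then shift mm [ 0.2 21.  -0. ]
```

Request:
{"fn": "jog_arm", "kwargs": {
  "series": [
    [[0,0.001,-0.0005],[0,0,0],0.004],
    [[0,0.001,0],[0,0,0],0.004],
    [[0,0.001,0],[0,0,0],0.004],
    [[0,0,0],[0,0,0],0.004],
    [[0,0,0],[0,0,0],0.004]
  ]
}}

```text
time_s: 14.1
tcp_pos: [0.5323, 0.1395, 0.1212]
ee_rot: [[-0.249, -0.001, 0.968], [-0.968, -0.0, -0.249], [0.0, -1.0, -0.001]]
wrist_force: [-1.2, -0.4, -1.1]
gripper_width: 0.101
```

```bash
python3 go.py .5327 .1392 .1035 -104.4
```

```text
t 14.1 p [0.5323 0.1395 0.1212] xyaw -104.44 j [ 31.6  20.4 -18.1  -0.  -51.6  44. ] F [-1.21 -0.44 -1.14] M [0.11  0.472 0.038] w 8.7
turn [ 0.04 -0.04  0.02] then shift mm [ 0.1 17.7  0.5]
```

Request:
{"fn": "jog_arm", "kwargs": {
  "series": [
    [[0,0,-0.0007],[0,0,0],0.004],
    [[0,0.001,0],[0,0,0],0.004],
    [[0,0.001,0],[0,0,0],0.004],
    [[0,0.001,0],[0,0,0],0.004],
    [[0,0,0],[0,0,0],0.004]
  ]
}}

```text
time_s: 14.72
tcp_pos: [0.5317, 0.1398, 0.1186]
ee_rot: [[-0.249, -0.0, 0.968], [-0.968, 0.0, -0.249], [-0.0, -1.0, -0.0]]
wrist_force: [-1.9, 0.1, 1.9]
gripper_width: 0.102
```

```bash
python3 go.py .5327 .1392 .1035 -104.4
```

```text
t 14.72 p [0.5317 0.1398 0.1186] xyaw -104.43 j [ 31.6  20.5 -18.4  -0.  -51.1  44. ] F [-1.89  0.06  1.89] M [ 0.323  0.674 -0.006] w 8.9
turn [ 0.02 -0.03 -0.  ] then shift mm [ 0.3 15.1  1.1]
```

Request:
{"fn": "jog_arm", "kwargs": {
  "series": [
    [[0,0.001,-0.001],[2,0,0],0.004],
    [[0,0.001,0.001],[-2,0,0],0.004],
    [[0,0.001,0.001],[-2,0,0],0.004],
    [[0,0.001,-0.001],[2,0,0],0.004],
    [[0,0.001,-0.001],[2,0,0],0.004],
    [[0,0.001,0.001],[-2,0,0],0.004],
    [[0,0,0],[0,0,0],0.004]
  ]
}}

```text
time_s: 15.6
tcp_pos: [0.5312, 0.1396, 0.1122]
ee_rot: [[-0.25, -0.002, 0.968], [-0.968, -0.0, -0.25], [0.001, -1.0, -0.002]]
wrist_force: [-3.6, 2.0, 1.0]
gripper_width: 0.1
```

```bash
python3 go.py .5327 .1392 .1035 -104.4
```

```text
t 15.6 p [0.5312 0.1396 0.1122] xyaw -104.49 j [ 31.6  20.9 -18.8  -0.1 -50.4  43.9] F [-3.59  2.    1.04] M [0.554 1.255 0.029] w 8.7
turn [ 0.11 -0.09  0.03] then shift mm [0.  8.7 1.6]
```

Request:
{"fn": "jog_arm", "kwargs": {
  "series": [
    [[-0.0005,0,-0.0015],[0,0,0],0.004],
    [[0,0.001,-0.001],[2,0,0],0.004],
    [[0,0.001,0.001],[-2,0,0],0.004],
    [[0,0.001,0.001],[-2,0,0],0.004],
    [[0,0.001,-0.001],[2,0,0],0.004],
    [[0,0.001,-0.001],[2,0,0],0.004],
    [[0,0.001,0.001],[-2,0,0],0.004],
    [[0,0,0],[0,0,0],0.004]
  ]
}}

```text
time_s: 16.6
tcp_pos: [0.5314, 0.1398, 0.1083]
ee_rot: [[-0.249, 0.002, 0.969], [-0.969, -0.001, -0.249], [0.001, -1.0, 0.002]]
wrist_force: [-3.0, -2.7, 7.7]
gripper_width: 0.103
```

```bash
python3 go.py .5327 .1392 .1035 -104.4
```

```text
t 16.6 p [0.5314 0.1398 0.1083] xyaw -104.4 j [ 31.7  21.1 -19.2   0.2 -49.6  43.8] F [-3.   -2.65  7.69] M [-0.988  0.855 -0.005] w 8.9
turn [-0.11  0.    0.06] then shift mm [0.2 4.8 1.4]
```

Request:
{"fn": "jog_arm", "kwargs": {
  "series": [
    [[0.0005,0,-0.0005],[0,0,0],0.004],
    [[0,0.001,-0.0012],[2.5,0,0],0.004],
    [[0,0.001,0.0012],[-2.5,0,0],0.004],
    [[0,0.001,0.0012],[-2.5,0,0],0.004],
    [[0,0,-0.0012],[2.5,0,0],0.004],
    [[0,0.001,-0.0012],[2.5,0,0],0.004],
    [[0,0,0.0012],[-2.5,0,0],0.004],
    [[0,0,0],[0,0,0],0.004]
  ]
}}

```text
time_s: 17.6
tcp_pos: [0.5312, 0.14, 0.1038]
ee_rot: [[-0.25, 0.002, 0.968], [-0.968, -0.0, -0.25], [-0.001, -1.0, 0.002]]
wrist_force: [-1.3, -2.4, 5.3]
gripper_width: 0.099
```

```bash
python3 go.py .5327 .1392 .1035 -104.4
```

```text
t 17.6 p [0.5312 0.14   0.1038] xyaw -104.45 j [ 31.7  21.4 -19.6   0.1 -48.9  43.8] F [-1.29 -2.35  5.27] M [-0.634  0.336  0.049] w 8.6
turn [-0.14 -0.05 -0.03] then shift mm [0.4 0.3 1.7]
```

Request:
{"fn": "jog_arm", "kwargs": {
  "series": [
    [[0.0005,0.001,-0.001],[2,0,0],0.004],
    [[0,0.001,0.001],[-2,0,0],0.004],
    [[0,0.001,0.001],[-2,0,0],0.004],
    [[0,0.001,-0.001],[2,0,0],0.004],
    [[0,0,0],[0,0,0],0.004],
    [[0,0,0],[0,0,0],0.004]
  ]
}}

```text
time_s: 18.35
tcp_pos: [0.5321, 0.1398, 0.103]
ee_rot: [[-0.247, 0.007, 0.969], [-0.969, 0.0, -0.247], [-0.002, -1.0, 0.007]]
wrist_force: [-4.1, -2.5, 18.3]
gripper_width: 0.104
```

```bash
python3 go.py .5327 .1392 .1035 -104.4
python3 - <<'E'
from station import *
import cv2
for n in("scene","top"): cv2.imwrite(f"pics/{n}6.png",capture(n)[:,:,::-1])
from ov import *
ov("scene",323,170,44,33,(.5317,.1398),"pics/o6.png",src="pics/scene6.png")
E
```

```text
t 18.35 p [0.5321 0.1398 0.103 ] xyaw -104.32 j [ 31.7  21.4 -19.7   0.3 -48.5  43.8] F [-4.14 -2.52 18.3 ] M [-0.91   1.242 -0.047] w 9.1
turn [-0.38  0.08 -0.1 ] then shift mm [ 0.5 -0.5  0.7]
```

View pics/o6.png

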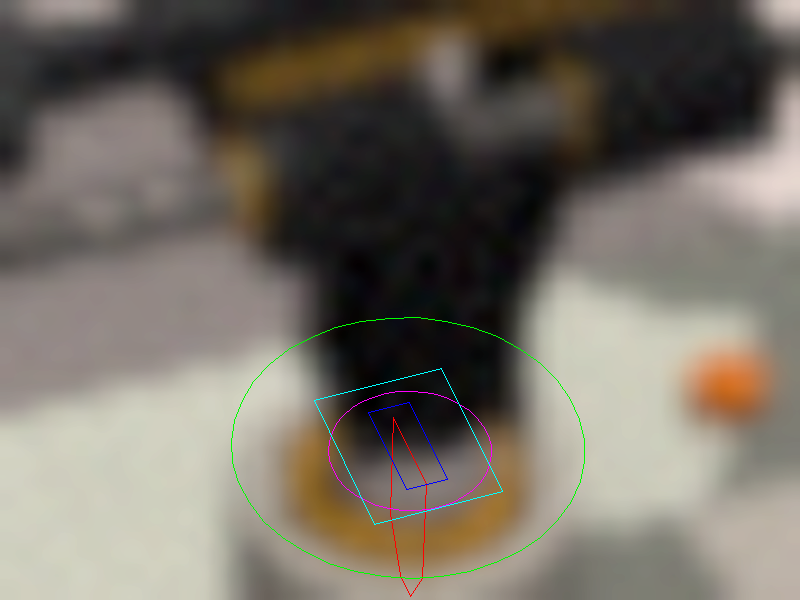

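Four millimetres of commanded push moved it only 0.8 mm, at 18 N. The picture shows the grey collar on the brass face at (410,500), and the height of 0.103 agrees with the expected 0.1035 for fully home. Turning clockwise while keeping the push.

Request:
{"fn": "jog_arm", "kwargs": {
  "series": [
    [[0,0,-0.0005],[-0.4,0,0],0.004],
    [[0,0,0],[0,8,0],0.004],
    [[0,0,0],[0,8,0],0.004],
    [[0,0,0],[0,8,0],0.004],
    [[0,0,0],[0,8,0],0.004],
    [[0,0,0],[0,0,0],0.004]
  ]
}}

```text
time_s: 19.2
tcp_pos: [0.5325, 0.1399, 0.1029]
ee_rot: [[-0.724, 0.002, 0.69], [-0.69, 0.002, -0.724], [-0.003, -1.0, -0.0]]
wrist_force: [-0.7, -3.3, 16.1]
gripper_width: 0.101
```

```bash
python3 go.py .5317 .1398 .103 -203.4
```

```text
t 19.2 p [0.5325 0.1399 0.1029] xyaw -136.36 j [ 31.6  21.6 -19.4  -0.1 -48.9  12.1] F [-0.71 -3.29 16.11] M [-1.232  0.432  0.033] w 8.8
turn [ 0.1  67.04 -0.13] then shift mm [ 0.7 -0.1  0.4]
```

Request:
{"fn": "jog_arm", "kwargs": {
  "series": [
    [[0,0,0],[0,8.5,0],0.004],
    [[0,0,0],[0,8.5,0],0.004],
    [[0,0,0],[0,8.5,0],0.004],
    [[0,0,0],[0,8.5,0],0.004],
    [[0,0,0],[0,8.5,0],0.004],
    [[0,0,0],[0,8.5,0],0.004],
    [[0,0,0],[0,8,0],0.004],
    [[0,0,0],[0,6,0],0.004],
    [[0,0,0],[0,0,0],0.004],
    [[0,0,0],[0,0,0],0.004]
  ]
}}

```text
time_s: 20.45
tcp_pos: [0.5327, 0.1399, 0.103]
ee_rot: [[-0.932, 0.002, -0.363], [0.363, 0.002, -0.932], [-0.001, -1.0, -0.003]]
wrist_force: [-0.3, -3.7, 15.8]
gripper_width: 0.098
```

```bash
python3 go.py .5317 .1398 .103 -203.4;  python3 - <<'E'
from station import *
import cv2,numpy as np
o=[]
for n,x,y,w,h in(("scene",325,160,44,44),("scene",160,130,260,200)):
    im=capture(n); o.append(cv2.convertScaleAbs(cv2.resize(im[y:y+h,x:x+w,::-1],(400,400 if w==44 else 308),interpolation=cv2.INTER_CUBIC),alpha=1.3))
o[1]=cv2.copyMakeBorder(o[1],0,92,0,0,0)
cv2.imwrite("pics/k7.png",np.hstack(o))
E
```

```text
t 20.45 p [0.5327 0.1399 0.103 ] xyaw 158.7 j [ 31.6  21.6 -19.4  -0.  -48.9 -52.8] F [-0.29 -3.68 15.77] M [-1.217  0.262  0.098] w 8.5
turn [ 0.15  2.1  -0.07] then shift mm [ 0.9 -0.   0.5]
```

View pics/k7.png

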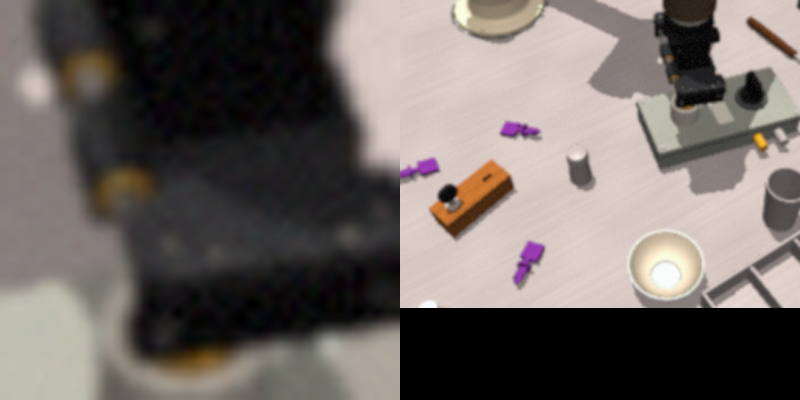

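Turned 97°, with the moment only at spring level (0.098 N m). A few more degrees will confirm the stop.

Request:
{"fn": "jog_arm", "kwargs": {
  "series": [
    [[0,0,0],[0,2,0],0.004],
    [[0,0,0],[0,0,0],0.004],
    [[0,0,0],[0,0,0],0.004]
  ]
}}

```text
time_s: 20.92
tcp_pos: [0.5327, 0.1399, 0.103]
ee_rot: [[-0.919, 0.002, -0.395], [0.395, 0.002, -0.919], [-0.001, -1.0, -0.003]]
wrist_force: [0.2, -4.2, 16.3]
gripper_width: 0.101
```

```bash
python3 go.py .5317 .1398 .103 -203.4
```

```text
t 20.93 p [0.5327 0.1399 0.103 ] xyaw 156.73 j [ 31.6  21.6 -19.4  -0.  -48.9 -54.8] F [ 0.18 -4.18 16.28] M [-1.26   0.162  0.163] w 8.7
turn [ 0.15  0.13 -0.07] then shift mm [ 0.9 -0.   0.5]
```

Request:
{"fn": "jog_arm", "kwargs": {
  "series": [
    [[0,0,0],[0,1.2,0],0.004],
    [[0,0,0],[0,0,0],0.004],
    [[0,0,0],[0,0,0],0.004],
    [[0,0,0],[0,0,0],0.004]
  ]
}}

```text
time_s: 21.42
tcp_pos: [0.5328, 0.1399, 0.1029]
ee_rot: [[-0.91, 0.002, -0.414], [0.414, 0.002, -0.91], [-0.001, -1.0, -0.003]]
wrist_force: [-0.8, -3.5, 15.0]
gripper_width: 0.101
```

```bash
python3 go.py .5317 .1398 .103 -203.4
```

```text
t 21.43 p [0.5328 0.1399 0.1029] xyaw 155.56 j [ 31.6  21.6 -19.4  -0.  -48.9 -56. ] F [-0.79 -3.54 14.98] M [-1.189  0.141  0.309] w 8.8
turn [ 0.15 -1.04 -0.08] then shift mm [ 0.9 -0.1  0.5]
```

```bash
python3 -c "
from station import *
print(finish_job())"
```

```text
the job is handed in; nothing more can be done
None
```

I twisted the knob to its stop and let it spring back. I then took the square-headed key from the block, rocked it past both pins and turned it clockwise to the stop. I handed the job in at about 21.5 s with the key still gripped and held turned; no verdict was reported.

- **Knob:** It read 0.66 N m at the stop, well above its spring's 0.09. A later picture shows the bar back along the box's x.
- **Key fully home before turning:** A further 4 mm of commanded push moved it only 0.8 mm, at 18 N. The TCP height was 0.103 m against 0.1035 m expected, and the picture shows the collar on the brass face.
- **Key turned and held:** The tool turned about 100° clockwise. The twisting moment rose from 0.10 to 0.31 N m over the last 3°, which means the barrel is at its stop. The fingers read 8.8 mm open on the 9 mm head, with about 15 N still pushing down.
- **Other things:** The last picture shows the round-headed key still in its slot and the shaker, bowl and tumbler standing where they were. The bottle and jar were outside that crop and the spatula only partly in it, so I did not check those three at the end. I never read the barrel angle directly; it is inferred from the tool's turn and the moment.

Early on, two of my outline fits for the box and block disagreed by several millimetres. I replaced them with fits on the face colours, and the alignment over the lock was then confirmed from the picture and the contact forces.

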